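# Unhook the panel from its keyhole screws and stand it on the table easel

### The job

The scratched black panel with blue taped edges hangs on the two screws of the wooden hanging stand by a keyhole strip on its back. Without forcing it, take it off the screws (lift it, then draw it straight off) and set it on the ledge of the table easel, right way up, picture side to the front, roughly centred and leaning back against the easel's cross bars. Set it down gently and let go; do not disturb the paint tube, the oil stick, the brush or the jar.

Things in the scene. Friction and masses are not known exactly. Their poses are not given: they have to be found in the camera images.
- panel: Picture panel, hanging upright: black and white scratched face, blue tape round its edges, pale wooden cradle behind. 212 mm wide (y), 196 mm tall (z), 38 mm thick, 0.4 to 0.8 kg. Origin: middle of the lower edge, in the plane of the cradle's back. z up along the panel, x out of its back: the picture looks to -x. Lower edge hangs 50 mm, top edge 246 mm above the table.
- panel_top (a point): Middle of the panel's top edge, halfway through the picture slab (20 to 22 mm thick, full width and height); axes as panel. The 190 mm wide cradle stands 16 mm out behind the slab but stops 40 mm short of the top edge, so the top 40 mm is bare slab to grip front to back. It lies 27 mm forward of panel's origin plane.
- keyholes (a point): Middle of the panel's back, level with the round holes. A 3 mm steel strip there has two keyholes, 50 mm to either side (y): a round hole 21 mm wide, centred at this height (107 mm above the panel's lower edge), and above it a slot 7 mm wide ending 20.5 mm higher. Hung, the screw shanks sit in the slots' upper ends, so this point starts 18 mm below screws.
- stand: Fixed brown wooden hanging stand, 222 mm wide: two posts on feet, upper and lower rail. Origin on the table, middle of its width, in the plane of the rails' front faces, which face -x; the panel hangs flat against them. Its top is 194 mm high; the feet reach 75 mm forward and are 20 mm high.
- screws (a point): On the front face of the stand's upper rail, midway between the two steel round-head screws (50 mm to either side, y), 175 mm above the table. Shank 5 mm, head 13 mm, head's front 10 mm out of the rail. Raised 18 mm (15 to 21 will do) the panel's round holes clear the heads and it comes off to -x; unraised it moves only 3 mm forward; about 26 mm up it stops.
- easel: Fixed pale wooden table easel, 222 mm wide. Origin on the table under seat; its open front faces -x, z is up. Its rest leans back 0.21 rad (12 degrees), top toward +x. The two cross bars' faces lie in one leaning plane through seat, the upper bar 115 to 145 mm up it; the struts behind end 149 mm up it. The feet reach 78 mm forward and are 18 mm high.
- seat (a point): Middle of the easel's inner corner line, where the ledge meets the plane of the cross bars, 62 mm above the table. The ledge runs forward (-x) at a right angle to the leaning bars, so it rises 12 degrees to its front, 60 mm to a lip standing 12 mm above it. Axes as easel (not tilted).
- yellow_tube: Yellow paint tube, 35x102x23 mm, lying loose on the table in front. Leave alone. Origin under its centre.
- cream_stick: Cream oil stick, 25x92x25 mm, lying loose in front. Leave alone. Origin under its centre.
- chip_brush: Flat chip brush with wooden handle, 51x190x18 mm, lying loose on the table between the two stands. Leave alone. Origin under its centre.
- jar: Clear jar with red lid, 65 mm across, 99 mm tall, standing loose behind. Leave alone. Origin under its centre.
Mind the look-alikes: they are no part of the job. Of the things that look like the panel, the larger one is meant.

How it is judged:
On the way:
1. the panel is drawn off the screws and clear of the hanging stand (x of panel in the frame of stand below -0.02 m and contact force between panel and stand below 0.1 N), for 0.1 s.
At the end, for the whole second after the job is handed in: The panel stands free and still on the easel's ledge, right way up, picture to the front, lower back edge within 22 mm of the inner corner, centred within 35 mm, square within 0.12 rad, leaning back on the cross bars (0.14 to 0.38 rad) (y of panel in the frame of easel between -0.035 and 0.035 m and x of panel in the frame of easel between -0.022 and 0.01 m and z of panel in the frame of easel between 0.054 and 0.076 m and x of panel_top in the frame of easel between -0.04 and 0.05 m and angle between panel's own z axis and vertical between 0.14 and 0.38 rad and angle between the y axis of panel and the y axis of easel, either way round below 0.12 rad and contact force between panel and easel above 1 N and linear speed of panel below 0.02 m/s and angular speed of panel below 0.1 rad/s); the robot touches nothing.
It fails at once if the panel is forced against the hanging stand or its screws (over 35 N) (contact force between panel and stand above 35 N).
It fails at once if the panel is dropped: it moves faster than 0.5 m/s with no finger on it (contact force between the fingers and panel below 0.1 N and linear speed of panel above 0.5 m/s).
It fails at once if the paint tube, oil stick, brush or jar is moved more than 30 mm, or the jar is tipped over (distance of any of yellow_tube, cream_stick, chip_brush, jar from where it was at the start of the episode above 0.03 m or angle between jar's own z axis and vertical above 0.5 rad).
It also fails if it takes over 51 s, if anything falls off the work surface, if the arm or the gripper's body presses on something with over 40 N, if the wrist force passes 120 N, or if a joint passes its speed limit or range.

### The arm

A 6-joint arm with a two-finger parallel gripper is mounted at the origin on the work surface; the furniture and walls round the work are solid. World frame = base frame: x ahead of the robot, y to its left, z up, the work surface at z = 0. Lengths are in m, angles in rad, forces in N, time in s.
With the tool pointing down it reaches from about 0.325 to 0.925 m from the base axis. Payload 3.1 kg.
Tool frame: the origin (TCP) lies midway between the tips of the shut fingers; the grasp point (between the pads) lies 19 mm behind it; z points along the fingers, y is the line along which they close (so a half turn about z gives the same grasp; the last joint's range is limited). The gripper opens to 85 mm and grips with 20 to 120 N. Pads are 22 mm wide; open, the fingers measure 114 mm over their backs; the gripper's body (76 mm by 85 mm) begins 54 mm behind the grasp point. The pads swing forward as they close: fully open they stand 13 mm farther back than shut.
Start: joints at [-1.273, 0.217, 1.613, -0, 1.311, -0.112], TCP at [0.249, -0.573, 0.231] pointing down, gripper open.
Joint ranges: [-2.75, 2.75], [-0.78, 2.1], [0.31, 2.55], [-1.13, 4.27], [0.13, 2.63], [-2.58, 2.58]. Speed limits (rad/s): [2.79, 2.79, 3.14, 3.14, 3.14, 3.14].

### API

Orientations are given as a unit quaternion [x, y, z, w].
In Python, from cell import bot gives the robot as it stands.
- The arm moves only by the shell command python3 -m pendant 'ROWS' [FORCE]. ROWS is JSON, a list that holds one entry, the list of rows, each a list of 7 numbers: the turn, a rotation vector about the tool's x, y, z as a fraction of full scale, then the shift along the tool's x, y, z as a fraction of full scale, then the closure, from 0 (fully open) to 1 (shut). A call has 1 to 12 rows; each row is the pose to reach, as a shift and turn from the pose commanded when the call began, along the tool's axes at that moment, turning the shorter way round; what a row does not reach only later rows make up. Full scale, the value 1, is 100 cm for a shift and pi rad for a turn. A row lasts 1/12 s, in which the tool goes at most 41.7 mm and 7.16 degrees, less where a joint would pass 70% of its speed; a pose out of reach is approached as far as the arm can. A call with a number of a shift or a turn outside -1 to 1 is refused whole. A call with a gripper value outside its range is refused whole. The fingers move at their own pace and stop on an object; FORCE is the grip in N (left out, the last holds). Time passes only in rows, so rows that repeat a pose let the fingers close. It gives the time, the measured TCP pose, the force, the opening and the grip force at its end, in the units of the state.
- bot.get_state(): the state, without advancing time (a new reading comes with each control period).
- bot.camera(name): name is "side" or "top" or "wrist"; returns (picture, depth): 384x512x3 uint8, red, green, blue; 384x512 float32, m along the optical axis (not along the pixel's ray), 0 where there is no reading.
- bot.camera_model(name): a dict with "mtx" (3x3 intrinsics, pixels), "R" (3x3) and "t" (3): a world point X has camera coordinates R X + t; the wrist camera has in their place "tool_from_camera" (4x4, takes a point from camera to tool coordinates, whose origin is the TCP and whose axes are the flange's). Camera axes: x right, y down, z forward; pixel columns grow to the right and rows downward; lengths in m; the calibration is good to about 2 mm. A picture is of the moment at which its call begins: read the wrist's pose just before it. camera_model takes no time and is no camera call.
- bot.finish_job(): hands the job in; it is judged then, once.
The state is a dict: "time_s": time; "qpos": joint angles; "joint_vel": joint speeds; "joint_torque": joint torques, N m; "position": TCP position; "tcp_rot": TCP orientation; "ft_force": force on the tool from outside, world axes, zero at the start; "torque": the same for the moment, N m; "width": finger opening in m; "finger_force": force on a finger pad.
Only numpy, scipy, OpenCV 4.12 (cv2) and the standard library are available. Lean on these libraries where they do the work, as an engineer would, in place of code of your own. Each camera call takes 0.05 s, during which the arm holds its last target. There are 200 camera calls.

## Working session

There is one attempt and no reset: what is moved stays moved. The work goes in short steps, Python scripts to look and compute and a shell command to move; the robot and the scene stay as the last step left them, time stands still between calls to the robot, and variables do not carry over. Pictures are saved under pics/ and viewed, at most 10 in all, crops included, and the job is handed in when it is done.

```bash
mkdir -p pics; ls
cat > h.py <<'E'
import numpy as np, cv2
from cell import bot
from scipy.spatial.transform import Rotation as Ro
def cloud(name):
    s=bot.get_state(); im,d=bot.camera(name); m=bot.camera_model(name); K=np.array(m['mtx'])
    v,u=np.mgrid[:384,:512]
    P=np.stack([(u-K[0,2])/K[0,0]*d,(v-K[1,2])/K[1,1]*d,d],-1)
    if 'R' in m: W=(P-np.array(m['t']))@np.array(m['R'])
    else:
        T=np.array(m['tool_from_camera']); Q=P@T[:3,:3].T+T[:3,3]
        W=Q@Ro.from_quat(s['tcp_rot']).as_matrix().T+np.array(s['position'])
    W[d==0]=np.nan
    return im,d,W
E
python3 - <<'E'
from h import *
s=bot.get_state(); print({k:np.round(v,3) for k,v in s.items()})
ims=[]
for n in ('side','top'):
    im,d,W=cloud(n); np.savez(n+'.npz',im=im,W=W); ims.append(im)
    m=bot.camera_model(n); R=np.array(m['R']); print(n,np.round(m['mtx'],1).tolist(),np.round(R,2).tolist(),-R.T@np.array(m['t']))
    cv2.imwrite(f'pics/{n}.png',cv2.resize(im[...,::-1],(800,600)))
E
```

```text
pics
{'time_s': np.float64(0.0), 'qpos': array([-1.273,  0.218,  1.615,  0.   ,  1.311, -0.112]), 'joint_vel': array([0.001, 0.001, 0.   , 0.002, 0.001, 0.001]), 'joint_torque': array([ 1.0000e-03, -3.9685e+01, -3.0385e+01, -0.0000e+00,  1.0000e-02,
        0.0000e+00]), 'position': array([ 0.249, -0.572,  0.23 ]), 'tcp_rot': array([ 0.979,  0.203, -0.   , -0.001]), 'ft_force': array([ 0.094, -0.057, -1.194]), 'torque': array([-0.007,  0.026, -0.022]), 'finger_force': np.float64(0.0), 'width': np.float64(0.085)}
side [[387.9, 0.0, 257.2], [0.0, 387.9, 187.2], [0.0, 0.0, 1.0]] [[-0.99, -0.17, 0.02], [-0.11, 0.56, -0.82], [0.13, -0.81, -0.57]] [0.40719275 0.82190679 0.77039868]
top [[375.7, 0.0, 252.7], [0.0, 375.7, 191.5], [0.0, 0.0, 1.0]] [[-0.0, -1.0, 0.02], [-1.0, 0.0, -0.06], [0.06, -0.02, -1.0]] [4.54732426e-01 6.17965360e-04 1.24663376e+00]
```

View pics/side.png

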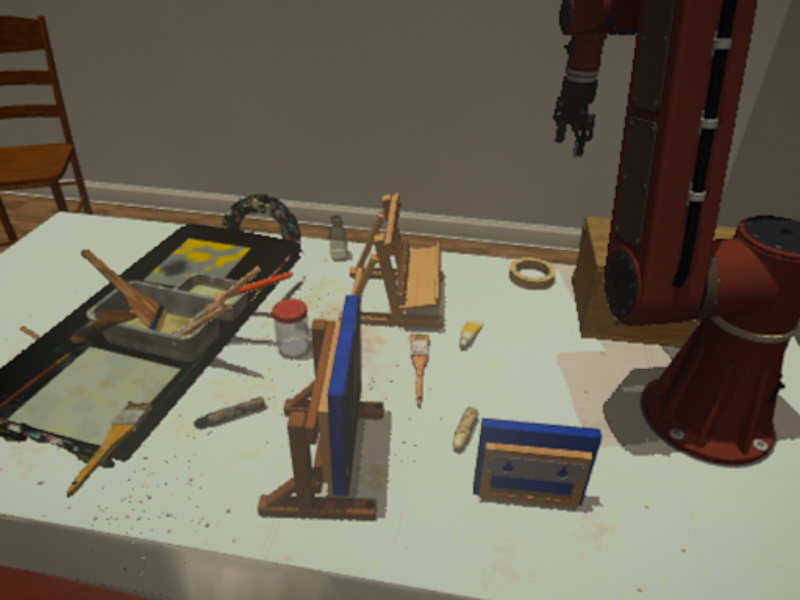

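View pics/top.png

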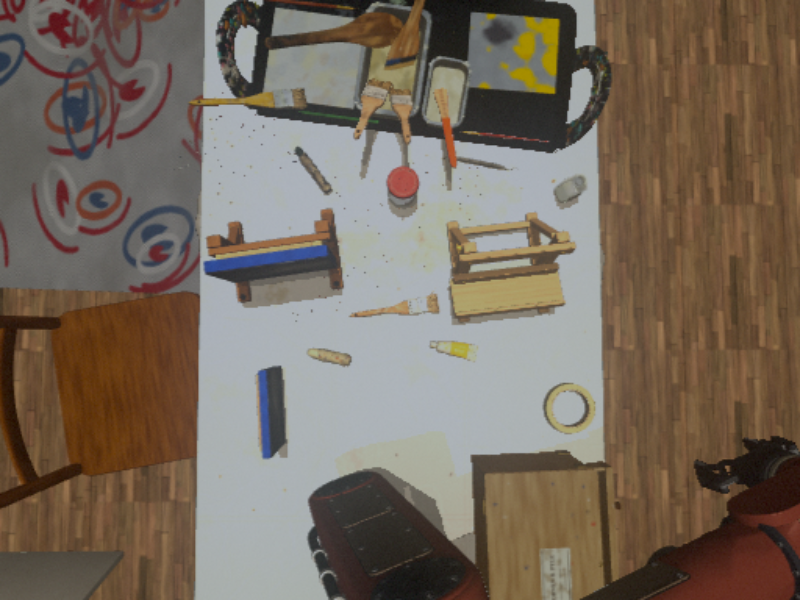

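The side view shows the hung panel at about (345,390), with a smaller blue-edged panel standing at (540,460). In the top view they are at (265,260) and (272,410). The panel meant is the larger one, hanging on the brown stand. The easel is at top (510,270). I'll confirm the panel in a crop and measure it.

Run:
```python
from h import *
t=np.load('top.npz'); im,W=t['im'],t['W']; s=np.load('side.npz')
hsv=cv2.cvtColor(im,cv2.COLOR_RGB2HSV)
blue=cv2.inRange(hsv,(105,120,40),(130,255,255))>0
z=W[...,2]
def yawfit(P,name):
    c,sz,a=cv2.minAreaRect((P[:,:2]*1000).astype(np.float32)); b=cv2.boxPoints((c,sz,a))
    print(name,len(P),'centre',np.round(c,1),'size',np.round(sz,1),'ang',round(a,2),'z',np.round(np.percentile(P[:,2],[5,50,95]),3),'corners',np.round(b).tolist())
reg=np.zeros_like(blue); reg[150:185,120:220]=1
m=blue&reg&(z>.235); yawfit(W[m],'panel top')
# ray-plane at z=.246 using contour of blue region
M=bot.camera_model('top');K=np.array(M['mtx']);R=np.array(M['R']);C=-R.T@np.array(M['t'])
def ray(u,v,h):
    d=R.T@np.linalg.inv(K)@np.array([u,v,1.]); return C+d*(h-C[2])/d[2]
v,u=np.where(m); yawfit(np.array([ray(a,b,.246) for a,b in zip(u,v)]),'panel top ray')
# stand tops
reg=np.zeros_like(blue); reg[130:190,125:225]=1
m=reg.astype(bool)&(z>.17)&(z<.205)&~blue; yawfit(W[m],'stand top')
# side-camera panel blue
h2=cv2.cvtColor(s['im'],cv2.COLOR_RGB2HSV); b2=cv2.inRange(h2,(105,120,40),(130,255,255))>0
q=s['W'][b2&(s['W'][...,0]>.45)]; print('side blue',len(q),np.round(np.percentile(q,[1,50,99],axis=0),3).tolist())
q=q[q[:,2]>.236]; yawfit(q,'side top edge')
# easel
reg=np.zeros_like(blue); reg[130:210,280:375]=1; reg=reg.astype(bool)
L=W[reg&(z>.05)&(z<.1)]; yawfit(L,'ledge')
U=W[reg&(z>.19)]; yawfit(U,'easel top')
U=W[reg&(z>.195)&(z<.21)]; yawfit(U,'upper bar')
# ledge plane
g=W[176:198,293:355].reshape(-1,3); g=g[(g[:,2]>.055)&(g[:,2]<.08)]
for _ in range(3):
    A=np.c_[g[:,:2],np.ones(len(g))]; p=np.linalg.lstsq(A,g[:,2],rcond=None)[0]; r=g[:,2]-A@p; g=g[abs(r)<2.5*r.std()]
print('ledge plane',p,'slope',np.hypot(*p[:2]),'yaw',np.arctan2(-p[1],-p[0]),r.std()); yawfit(g,'ledgepl')
print('table z',np.nanmedian(W[200:220,140:250,2]))
cr=np.hstack([cv2.resize(s['im'][170:340,150:400],(500,340)),cv2.resize(im[130:300,120:230],(220,340)),])
ce=cv2.resize(im[125:215,275:385],(440,360)); cv2.imwrite('pics/crop.png',cr[...,::-1]); cv2.imwrite('pics/ez.png',ce[...,::-1])
```

```text
panel top 547 centre [583.3 204.1] size [ 19.2 209.5] ang 8.3 z [0.242 0.245 0.248] corners [[559.0, 306.0], [589.0, 99.0], [608.0, 102.0], [578.0, 309.0]]
panel top ray 547 centre [583.2 203.6] size [ 18.6 209. ] ang 8.28 z [0.246 0.246 0.246] corners [[559.0, 306.0], [589.0, 99.0], [607.0, 101.0], [577.0, 308.0]]
stand top 752 centre [608.7 208.3] size [ 75.4 222. ] ang 8.14 z [0.179 0.192 0.204] corners [[556.0, 313.0], [587.0, 93.0], [662.0, 104.0], [630.0, 324.0]]
side blue 570 [[0.563, 0.103, 0.243], [0.582, 0.223, 0.245], [0.605, 0.308, 0.247]]
side top edge 569 centre [584.1 205.5] size [ 18.8 211.5] ang 8.16 z [0.243 0.245 0.246] corners [[560.0, 309.0], [590.0, 99.0], [608.0, 102.0], [578.0, 311.0]]
ledge 2072 centre [ 588.4 -239.5] size [181.3 222.2] ang 6.53 z [0.061 0.071 0.091] corners [[486.0, -139.0], [511.0, -360.0], [691.0, -340.0], [666.0, -119.0]]
easel top 571 centre [ 610.5 -237. ] size [ 37.  211.3] ang 6.74 z [0.193 0.202 0.205] corners [[580.0, -134.0], [605.0, -344.0], [641.0, -340.0], [617.0, -130.0]]
upper bar 525 centre [ 611.  -237.3] size [ 36.2 210.5] ang 6.74 z [0.198 0.202 0.206] corners [[581.0, -135.0], [605.0, -344.0], [641.0, -340.0], [617.0, -131.0]]
ledge plane [-0.21035517 -0.02563398  0.17495517] slope 0.21191129932236227 yaw 0.12126259830399096 0.002219027243611334
ledgepl 1105 centre [ 538.8 -245. ] size [ 67.8 195.8] ang 0.23 z [0.061 0.068 0.075] corners [[505.0, -147.0], [505.0, -343.0], [573.0, -343.0], [572.0, -147.0]]
table z -0.0004287076052581388
```

View pics/crop.png

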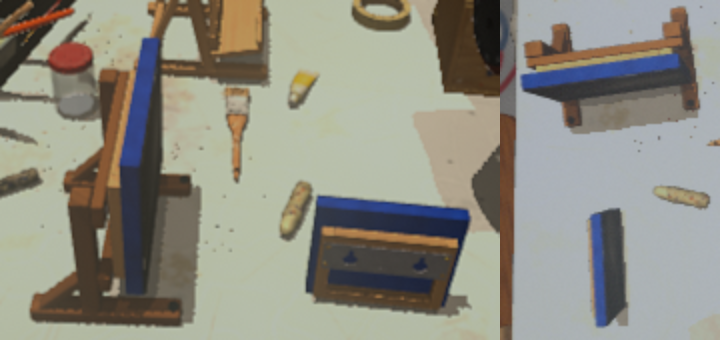

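View pics/ez.png

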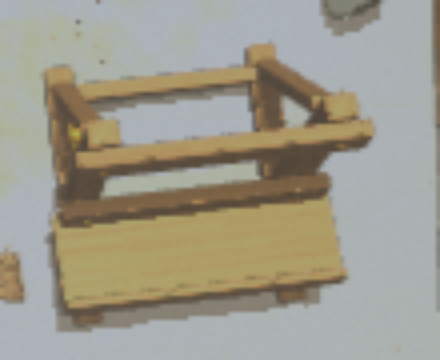

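The crop confirms it: the larger blue-edged panel hangs on the brown stand (left of the crop), and the small one on the table (crop 390,250) is the look-alike. In the easel crop the ledge spans (60–345, 195–305), with the cross bars behind it.

```bash
cat >> h.py <<'E'
R0=np.array([[0,1,0],[1,0,0],[0,0,-1.]])
def to(pos,yaw,tilt=0):
    s=bot.get_state(); A=Ro.from_quat(s['tcp_rot']); B=Ro.from_euler('ZY',[yaw,tilt])*Ro.from_matrix(R0)
    print('turn',np.round((A.inv()*B).as_rotvec()/np.pi,4),'shift',np.round(A.inv().apply(np.array(pos)-s['position']),4))
PY,EY=.143,.117
SEAT=np.array([.565,-.2427,.062])
def tcp_for(origin,yaw,tilt,g): # TCP when panel origin (lower back mid) at origin; g = TCP distance above lower edge along panel
    return np.array(origin)+Ro.from_euler('ZY',[yaw,tilt]).apply([-.027,0,g])
E
python3 - <<'E'
from h import *
to([.249,-.572,.42],.143); to([.5835,.2045,.42],.143); to([.5835,.2045,.32],.143)
E
```

```text
turn [-0.0005 -0.0005 -0.4151] shift [ 0.0004 -0.0008 -0.1899]
turn [-0.0005 -0.0005 -0.4151] shift [ 0.6166 -0.5798 -0.1885]
turn [-0.0005 -0.0005 -0.4151] shift [ 0.6166 -0.5796 -0.0885]
```

```bash
python3 -m pendant '[[[0,0,0,0,0,-0.04,0],[0,0,0,0,0,-0.08,0],[0,0,0,0,0,-0.12,0],[0,0,0,0,0,-0.16,0],[0,0,-0.03,0,0,-0.189,0],[0,0,-0.07,0.03,-0.028,-0.189,0],[0,0,-0.105,0.059,-0.055,-0.189,0],[0,0,-0.14,0.088,-0.083,-0.189,0],[0,0,-0.175,0.117,-0.11,-0.189,0.2],[0,0,-0.21,0.147,-0.138,-0.189,0.2],[0,0,-0.245,0.176,-0.165,-0.189,0.2],[0,0,-0.28,0.205,-0.193,-0.189,0.2]]]' 70
python3 -c "
from h import *
to([.5835,.2045,.40],.143)"
```

```text
time_s: 1.1
position: [0.3604, -0.3126, 0.4197]
tcp_rot: [0.798, 0.603, 0.0, -0.0]
ft_force: [1.2, -0.1, -0.2]
width: 0.068
finger_force: 0.0
turn [-1.000e-04 -2.000e-04 -1.335e-01] shift [0.5584 0.0735 0.0199]
```

```bash
python3 -m pendant '[[[0,0,-0.02,0.04,0.005,0,0.2],[0,0,-0.05,0.08,0.011,0,0.2],[0,0,-0.08,0.12,0.016,0,0.2],[0,0,-0.11,0.16,0.021,0,0.2],[0,0,-0.1335,0.2,0.026,0,0.2],[0,0,-0.1335,0.24,0.032,0,0.2],[0,0,-0.1335,0.28,0.037,0,0.2],[0,0,-0.1335,0.32,0.042,0,0.2],[0,0,-0.1335,0.36,0.047,0,0.2],[0,0,-0.1335,0.4,0.053,0,0.2],[0,0,-0.1335,0.44,0.058,0,0.2],[0,0,-0.1335,0.48,0.063,0,0.2]]]'
python3 -c "
from h import *
to([.5835,.2045,.34],.143)"
```

```text
time_s: 2.1
position: [0.5541, 0.1312, 0.4197]
tcp_rot: [0.657, 0.754, -0.0, -0.0]
ft_force: [0.9, -0.9, 1.3]
width: 0.0683
finger_force: 0.0
turn [-0.0003  0.     -0.0015] shift [0.0686 0.0393 0.0796]
```

```bash
python3 -m pendant '[[[0,0,-0.0015,0.034,0.018,0.02,0.2],[0,0,-0.0015,0.068,0.039,0.03,0.2],[0,0,-0.0015,0.0686,0.0393,0.06,0.2],[0,0,-0.0015,0.0686,0.0393,0.08,0.2],[0,0,-0.0015,0.0686,0.0393,0.08,0.2],[0,0,-0.0015,0.0686,0.0393,0.08,0.2]]]'
python3 - <<'E'
from h import *
to([.5835,.2045,.212],.143)
im,d,W=cloud('wrist'); cv2.imwrite('pics/w1.png',im[...,::-1])
hsv=cv2.cvtColor(im,cv2.COLOR_RGB2HSV); b=cv2.inRange(hsv,(105,120,30),(130,255,255))>0
q=W[b&(W[...,2]>.236)&(W[...,2]<.256)]
print(len(q),cv2.minAreaRect((q[:,:2]*1000).astype(np.float32)),np.median(q[:,2]))
E
```

```text
time_s: 2.6
position: [0.5823, 0.2023, 0.338]
tcp_rot: [0.655, 0.756, -0.002, -0.001]
ft_force: [0.4, -0.3, 0.3]
width: 0.0686
finger_force: 0.0
turn [-0.0016  0.0001  0.    ] shift [0.002  0.0021 0.126 ]
8152 ((582.5804443359375, 204.14974975585938), (20.252357482910156, 210.77230834960938), 8.09484577178955) 0.24463395192738943
```

```bash
python3 -m pendant '[[[0,0,0,0.001,0.001,0.03,0.2],[0,0,0,0.002,0.001,0.06,0.2],[0,0,0,0.002,0.001,0.09,0.2],[0,0,0,0.002,0.001,0.11,0.3],[0,0,0,0.002,0.001,0.124,0.3],[0,0,0,0.002,0.001,0.124,0.4],[0,0,0,0.002,0.001,0.124,0.5],[0,0,0,0.002,0.001,0.124,0.6]]]' 70
python3 -m pendant '[[[0,0,0,0,0,0,0.7],[0,0,0,0,0,0,0.8],[0,0,0,0,0,0,0.9],[0,0,0,0,0,0,1],[0,0,0,0,0,0,1],[0,0,0,0,0,0,1]]]' 70
```

```text
time_s: 3.32
position: [0.586, 0.2047, 0.2194]
tcp_rot: [0.655, 0.756, 0.002, 0.001]
ft_force: [0.7, -0.0, -0.4]
width: 0.0344
finger_force: 0.0
time_s: 3.82
position: [0.5851, 0.2048, 0.2191]
tcp_rot: [0.655, 0.756, 0.001, 0.001]
ft_force: [-2.0, -0.5, 5.2]
width: 0.0189
finger_force: 68.3
```

```bash
python3 -m pendant '[[[0,0,0,0,0,0,0.5],[0,0,0,0,0,0,0.5],[0,0,0,0,-0.001,0.005,0.5],[0,0,0,0,-0.001,0.009,0.5],[0,0,0,0,-0.001,0.009,0.5],[0,0,0,0,-0.001,0.009,0.6],[0,0,0,0,-0.001,0.009,0.7],[0,0,0,0,-0.001,0.009,0.8],[0,0,0,0,-0.001,0.009,1],[0,0,0,0,-0.001,0.009,1],[0,0,0,0,-0.001,0.009,1],[0,0,0,0,-0.001,0.009,1]]]' 80
```

```text
time_s: 4.82
position: [0.5837, 0.2045, 0.2075]
tcp_rot: [0.655, 0.756, 0.001, 0.0]
ft_force: [2.3, 0.8, -1.5]
width: 0.0189
finger_force: 78.5
```

```bash
python3 -m pendant '[[[0,0,0,0,0,-0.003,1],[0,0,0,0,0,-0.006,1],[0,0,0,0,0,-0.009,1],[0,0,0,0,0,-0.012,1],[0,0,0,0,0,-0.014,1],[0,0,0,0,0,-0.016,1],[0,0,0,0,0,-0.018,1],[0,0,0,0,0,-0.018,1],[0,0,0,0,0,-0.018,1]]]'
python3 - <<'E'
from h import *
im,d,W=cloud('top')
b=cv2.inRange(cv2.cvtColor(im,cv2.COLOR_RGB2HSV),(105,120,30),(130,255,255))>0
q=W[b&(W[...,2]>.236)&(W[...,1]<.35)&(W[...,0]>.5)]; print(len(q),np.median(q[:,2]),cv2.minAreaRect((q[:,:2]*1000).astype(np.float32)))
to([.583-.099,.2045-.0143,.2255],.1413)
E
```

```text
time_s: 5.57
position: [0.5831, 0.2044, 0.2255]
tcp_rot: [0.655, 0.756, 0.0, 0.0]
ft_force: [0.3, -0.2, -5.6]
width: 0.019
finger_force: 79.1
271 0.2628770042856945 ((568.9605712890625, 202.31265258789062), (41.645530700683594, 211.13204956054688), 10.965703010559082)
turn [-0.0001  0.      0.0005] shift [ 0.     -0.1    -0.0002]
```

```bash
python3 -m pendant '[[[0,0,0,0,-0.003,0,1],[0,0,0,0,-0.006,0,1],[0,0,0,0,-0.009,0,1],[0,0,0,0,-0.012,0,1],[0,0,0,0,-0.015,0,1]]]'
```

```text
time_s: 6.03
position: [0.5678, 0.2022, 0.2252]
tcp_rot: [0.655, 0.756, -0.0, -0.0]
ft_force: [0.1, 0.1, -5.1]
width: 0.019
finger_force: 78.9
```

```bash
python3 -m pendant '[[[0,0,0,0,-0.02,0,1],[0,0,0,0,-0.04,-0.005,1],[0,0,0,0,-0.06,-0.02,1],[0,0,0,0,-0.08,-0.04,1],[0,0,0,0,-0.08,-0.065,1],[0,0,0,0,-0.08,-0.09,1],[0,0,0,0,-0.08,-0.105,1],[0,0,0,0,-0.08,-0.11,1],[0,0,0,0,-0.08,-0.11,1]]]'
python3 - <<'E'
from h import *
u=Ro.from_euler('ZY',[EY,.21])
for f,h in ((.04,.08),(.006,.05),(.006,.0)):
    o=SEAT+u.apply([-f,0,h]); p=tcp_for(o,EY,.21,.1585); print(f,h,p); to(p,EY,.21)
E
```

```text
time_s: 6.78
position: [0.4899, 0.1911, 0.3376]
tcp_rot: [0.655, 0.756, 0.002, 0.001]
ft_force: [0.0, 1.0, -5.0]
width: 0.019
finger_force: 79.7
0.04 0.08 [ 0.54929771 -0.2445456   0.30922719]
turn [0.0683 0.0007 0.0082] shift [-0.4397 -0.0033  0.0281]
0.006 0.05 [ 0.57611237 -0.24139389  0.27279862]
turn [0.0683 0.0007 0.0082] shift [-0.4404  0.0235  0.0647]
0.006 0.0 [ 0.56576064 -0.2426106   0.22389708]
turn [0.0683 0.0007 0.0082] shift [-0.4402  0.0128  0.1135]
```

```bash
python3 -m pendant '[[[0,0,0,-0.01,0,0,1],[0,0,0,-0.03,0,0,1],[0,0,0,-0.06,0,0,1],[0,0,0,-0.09,0,0,1],[0,0,0,-0.12,0,0,1],[0,0,0,-0.15,0,0,1],[0,0,0,-0.18,0,0,1],[0,0,0.001,-0.21,0,0,1],[0.005,0,0.002,-0.24,0,0,1],[0.01,0,0.003,-0.27,0,0,1],[0.015,0,0.004,-0.3,0,0,1],[0.02,0,0.005,-0.33,0,0,1]]]'
python3 - <<'E'
from h import *
u=Ro.from_euler('ZY',[EY,.21])
o=SEAT+u.apply([-.04,0,.08]); to(tcp_for(o,EY,.21,.1585),EY,.21)
E
```

```text
time_s: 7.78
position: [0.5347, -0.1377, 0.3324]
tcp_rot: [0.661, 0.75, -0.025, -0.023]
ft_force: [1.4, 0.9, -6.0]
width: 0.0193
finger_force: 79.7
turn [ 0.0453 -0.      0.003 ] shift [-0.1078  0.0026  0.0229]
```

```bash
python3 -m pendant '[[[0.006,0,0,-0.03,0,0,1],[0.012,0,0.001,-0.055,0,0.005,1],[0.018,0,0.002,-0.075,0,0.01,1],[0.024,0,0.003,-0.09,0.001,0.015,1],[0.03,0,0.003,-0.1,0.002,0.02,1],[0.036,0,0.003,-0.1078,0.0026,0.0229,1],[0.042,0,0.003,-0.1078,0.0026,0.0229,1],[0.0453,0,0.003,-0.1078,0.0026,0.0229,1],[0.0453,0,0.003,-0.1078,0.0026,0.0229,1],[0.0453,0,0.003,-0.1078,0.0026,0.0229,1]]]'
python3 - <<'E'
from h import *
u=Ro.from_euler('ZY',[EY,.21])
for f,h in ((.008,.06),(.008,.01),(.008,0)):
    o=SEAT+u.apply([-f,0,h]); to(tcp_for(o,EY,.21,.1585),EY,.21)
print(bot.get_state()['torque'])
im,d,W=cloud('side'); cv2.imwrite('pics/s2.png',cv2.resize(im[90:240,180:330],(600,600))[...,::-1])
im,d,W=cloud('top'); 
b=cv2.inRange(cv2.cvtColor(im,cv2.COLOR_RGB2HSV),(105,120,30),(130,255,255))>0
q=W[b&(W[...,2]>.25)&(W[...,1]<0)]; print(len(q),np.median(q[:,2]),cv2.minAreaRect((q[:,:2]*1000).astype(np.float32)))
E
```

```text
time_s: 8.62
position: [0.5512, -0.2417, 0.3125]
tcp_rot: [0.66, 0.744, -0.077, -0.067]
ft_force: [0.1, -0.4, -5.3]
width: 0.0192
finger_force: 79.9
turn [0.0017 0.0006 0.0005] shift [-0.0026  0.0304  0.0238]
turn [0.0017 0.0006 0.0005] shift [-0.0025  0.0302  0.0738]
turn [0.0017 0.0006 0.0005] shift [-0.0025  0.0301  0.0838]
[ 0.04000644 -0.28539033 -0.0186992 ]
233 0.34963697261465515 ((549.708740234375, -238.9409637451172), (34.136436462402344, 205.4575653076172), 7.000618934631348)
```

View pics/s2.png

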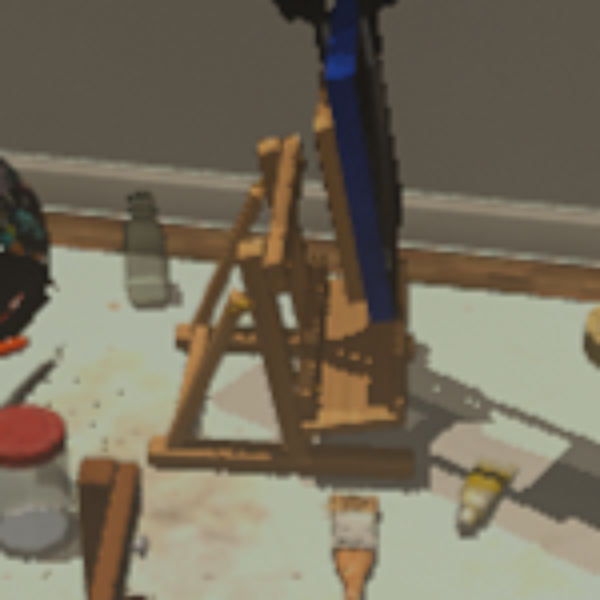

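The crop shows the panel (320–400, 60–320) held tilted, in front of and parallel to the easel rest. Nothing is touching.

```bash
python3 -m pendant '[[[0.001,0,0,-0.001,0.01,0.01,1],[0.0017,0,0.0005,-0.002,0.02,0.025,1],[0.0017,0,0.0005,-0.0025,0.027,0.04,1],[0.0017,0,0.0005,-0.0025,0.029,0.053,1],[0.0017,0,0.0005,-0.0025,0.029,0.062,1],[0.0017,0,0.0005,-0.0025,0.029,0.068,1],[0.0017,0,0.0005,-0.0025,0.029,0.07,1],[0.0017,0,0.0005,-0.0025,0.029,0.07,1]]]'
python3 -c "
from h import *
u=Ro.from_euler('ZY',[EY,.21])
to(tcp_for(SEAT+u.apply([-.008,0,0]),EY,.21,.1585),EY,.21)"
```

```text
time_s: 9.38
position: [0.5647, -0.2435, 0.2372]
tcp_rot: [0.661, 0.743, -0.079, -0.07]
ft_force: [-0.8, -0.0, -6.2]
width: 0.0189
finger_force: 79.9
turn [-0.0005  0.0004 -0.0004] shift [0.0007 0.0019 0.0128]
```

```bash
python3 -m pendant '[[[0,0,0,0,0.001,0.002,1],[0,0,0,0,0.002,0.004,1],[0,0,0,0,0.002,0.006,1],[0,0,0,0,0.002,0.008,1],[0,0,0,0,0.002,0.009,1],[0,0,0,0,0.002,0.009,1]]]'; python3 -m pendant '[[[0,0,0,0,0,0.001,1],[0,0,0,0,0,0.002,1],[0,0,0,0,0,0.002,1]]]'
```

```text
time_s: 9.88
position: [0.5651, -0.2434, 0.2284]
tcp_rot: [0.661, 0.743, -0.079, -0.069]
ft_force: [-1.1, -1.1, -6.3]
width: 0.0194
finger_force: 79.8
time_s: 10.13
position: [0.5648, -0.2435, 0.2265]
tcp_rot: [0.661, 0.743, -0.079, -0.069]
ft_force: [-0.9, -0.4, -5.6]
width: 0.019
finger_force: 79.8
```

```bash
python3 -m pendant '[[[0,0,0,0,0,0.001,1],[0,0,0,0,0,0.002,1],[0,0,0,0,0,0.002,1]]]';python3 -m pendant '[[[0,0,0,0,0,0.001,1],[0,0,0,0,0,0.002,1],[0,0,0,0,0,0.002,1]]]'
```

```text
time_s: 10.38
position: [0.5645, -0.2436, 0.2247]
tcp_rot: [0.661, 0.743, -0.079, -0.069]
ft_force: [0.3, 0.4, -5.1]
width: 0.0192
finger_force: 80.0
time_s: 10.63
position: [0.5646, -0.244, 0.2244]
tcp_rot: [0.661, 0.743, -0.079, -0.068]
ft_force: [0.4, -1.5, 0.4]
width: 0.0194
finger_force: 80.9
```

```bash
python3 -m pendant '[[[0,0,0,0,0,0.001,1],[0,0,0,0,0,0.001,0.78],[0,0,0,0,0,0.001,0.74],[0,0,0,0,0,0.001,0.7],[0,0,0,0,0,0.001,0.66],[0,0,0,0,0,0.001,0.62],[0,0,0,0,0,0.001,0.58],[0,0,0,0,0,0.001,0.54],[0,0,0,0,0,0.001,0.5],[0,0,0,0,0,0.001,0.5],[0,0,0,0,0,0.001,0.5]]]' 20
python3 - <<'E'
from h import *
im,d,W=cloud('side'); cv2.imwrite('pics/s3.png',cv2.resize(im[90:240,180:330],(600,600))[...,::-1])
im,d,W=cloud('wrist')
b=cv2.inRange(cv2.cvtColor(im,cv2.COLOR_RGB2HSV),(105,120,30),(130,255,255))>0
q=W[b&(W[...,2]>.22)]; print(len(q),np.median(q,axis=0),cv2.minAreaRect((q[:,:2]*1000).astype(np.float32)))
E
```

```text
time_s: 11.55
position: [0.5638, -0.2436, 0.2216]
tcp_rot: [0.661, 0.743, -0.079, -0.069]
ft_force: [0.8, 0.5, -0.1]
width: 0.0425
finger_force: 0.3
22539 [ 0.57681173 -0.1937431   0.25868317] ((551.2562866210938, -208.00384521484375), (72.93042755126953, 110.2296142578125), 6.56879997253418)
```

View pics/s3.png

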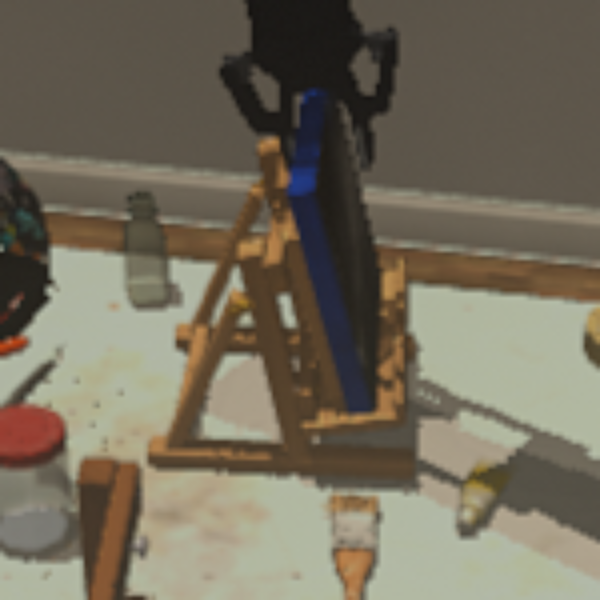

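The panel stands on the ledge and leans on the upper bar (side crop: slab from 310,100 to 360,405). The fingers are open around its top edge, so I'll centre them on it and withdraw.

```bash
python3 -m pendant '[[[0,0,0,0,0.003,0,0.45],[0,0,0,0,0.006,0,0.4],[0,0,0,0,0.006,0,0.35],[0,0,0,0,0.006,-0.008,0.35],[0,0,0,0,0.006,-0.018,0.35],[0,0,0,0,0.006,-0.03,0.35],[0,0,0,0,0.006,-0.05,0.35],[0,0,0,0,0.006,-0.08,0.35],[0,0,0,0,0.006,-0.11,0.35],[0,0,0,0,0.006,-0.14,0.35],[0,0,0,0,0.006,-0.16,0.35],[0,0,0,0,0.006,-0.16,0.35]]]'
python3 - <<'E'
from h import *
u=Ro.from_euler('Z',EY)
for n in ('side','top'):
    im,d,W=cloud(n); E=u.inv().apply((W.reshape(-1,3)-np.r_[SEAT[:2],0])).reshape(W.shape)
    b=cv2.inRange(cv2.cvtColor(im,cv2.COLOR_RGB2HSV),(105,120,30),(130,255,255))>0
    q=E[b&(abs(E[...,1])<.15)&(abs(E[...,0])<.12)&(E[...,2]<.3)]
    print(n,len(q),np.round(np.percentile(q,[1,50,99],axis=0),3).tolist())
    t=q[q[:,2]>np.percentile(q[:,2],99)-.012]; print(' top',cv2.minAreaRect((t[:,:2]*1000).astype(np.float32)))
    if n=='side':
        l=q[q[:,1]>np.percentile(q[:,1],98)-.006]; p=np.polyfit(l[:,2],l[:,0],1); print(' lean',np.arctan(p[0]),'slab mid at lowest',np.polyval(p,l[:,2].min()),l[:,2].min())
        cv2.imwrite('pics/s4.png',cv2.resize(im[90:290,150:350],(600,600))[...,::-1])
E
```

```text
time_s: 12.65
position: [0.6056, -0.2396, 0.3859]
tcp_rot: [0.662, 0.743, -0.077, -0.063]
ft_force: [-0.7, 0.3, 1.8]
width: 0.0555
finger_force: 0.0
side 146 [[0.01, -0.102, 0.232], [0.02, 0.037, 0.258], [0.028, 0.106, 0.262]]
 top ((19.55730438232422, -0.35638427734375), (209.01107788085938, 18.131567001342773), 89.46896362304688)
 lean 0.04478170438301103 slab mid at lowest 0.017134761391682195 0.19899188793997363
top 103 [[0.011, 0.06, 0.254], [0.02, 0.083, 0.259], [0.028, 0.104, 0.263]]
 top ((19.80658721923828, 74.9728012084961), (17.159624099731445, 58.68467712402344), 0.6641935706138611)
```

View pics/s4.png

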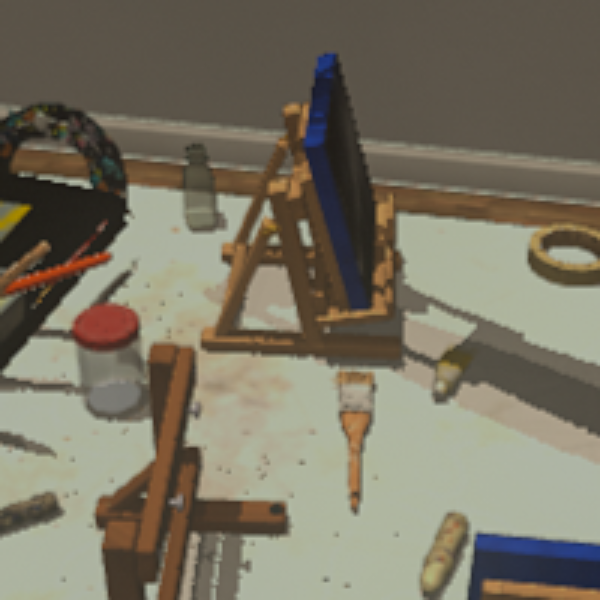

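The panel stands free, leaning on the bars. The top edge is centred to within 1 mm, square to about 0.01 rad, and 20 mm behind the seat line. The lower edge sits on the ledge near the corner, and the brush, tube, stick and jar look undisturbed.

```bash
python3 -m pendant '[[[0,0,0,0,0,-0.01,0.35],[0,0,0,0,0,-0.01,0.35],[0,0,0,0,0,-0.01,0.35],[0,0,0,0,0,-0.01,0.35],[0,0,0,0,0,-0.01,0.35],[0,0,0,0,0,-0.01,0.35]]]'; python3 -c "
from cell import bot
print(bot.finish_job())"
```

```text
time_s: 13.25
position: [0.6046, -0.2385, 0.386]
tcp_rot: [0.661, 0.743, -0.079, -0.07]
ft_force: [0.1, 0.4, -0.0]
width: 0.0558
finger_force: 0.0
the job is handed in; nothing more can be done
None
```

The panel is off the screws and standing on the easel ledge, leaning back on the cross bars; I handed the job in at about 13 s, but no verdict came back.

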